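Hang the lift-off door on the slide dryer

TASK

Take the door that has a ring-shaped hinge knuckle at each side out of the rack and hang it on the slide dryer: hold it upright over the two upright hinge pins in front of the dryer's opening, lower it until both knuckles are well down over their pins, then let go so it stands upright, fully down on the base. Leave the other two panels, which have no rings, standing in the rack.

Things in the scene. Friction and masses are not known exactly. Their poses are not given: they have to be found in the camera images.
- door_mid (a point): Aluminium lift-off door, upright, 180-370 g (sizes in mm). Panel 106 wide (x) 8 thick (y) 110 high (z up); centred on top a grip tab 40 wide 10 thick 30 high. Point: mid width and thickness, 70 above the underside (half-way up); tab centre 55 above it. At each lower corner a ring knuckle, centre 70 along +x/-x: upright hole 30, outer 37, 20 high, underside level with the door's. Fits both ways
- dryer: Fixed slide dryer (mm), box on a base plate 10 high. Origin on the bench midway between 2 upright tapered pins, which stand on the plate 70 along +x/-x: 36 high, 24 across at the foot, 6 at the tip. y points into the box: its open side is 32 from the pins' line, 160 wide, roof 105 above the bench (a dish on it to 119). Hung, the door's width lies along x and its underside rests on the plate
- blank_mid (a point): Cover panel: same panel, tab, point and axes as the door but no knuckles. All three stand loose in a fixed rack in any order, 85 apart along their y, undersides 8 above the bench (rack base), between cheeks 16 high above that base with 2 mm play each side
- lug_mid (a point): Panel with the same panel, tab, point and axes as the door, but solid flat lugs without holes at its lower corners (176 wide over the lugs, 8 thick)
Things that resemble listed ones, but are neither listed nor needed, are in the scene too. Of the things that look like the part that bears door_mid, the larger one is meant.

How it is judged:
On the way:
1. the door, still held, has both knuckles down over their pins (at least 12 mm below the tips) (z of door_mid in the frame of dryer below 0.104 m and horizontal distance between door_mid and dryer below 0.015 m and angle between the x axis of door_mid and the x axis of dryer, either way round below 0.2 rad and contact force between the fingers and door above 0.5 N), for 0.05 s.
At the end, for the whole second after the job is handed in: The door stands on both pins, centred between them within 10 mm, its underside within 5 mm of the base plate, upright within 8 degrees, its width along the line of the pins within 10 degrees (either way round). The other two panels are within 30 mm of where they were in the rack (horizontal distance between door_mid and dryer below 0.01 m and z of door_mid in the frame of dryer between 0.075 and 0.085 m and angle between door_mid's own z axis and vertical below 0.15 rad and angle between the x axis of door_mid and the x axis of dryer, either way round below 0.175 rad and distance of each of blank_mid, lug_mid from where it was at the start of the episode below 0.03 m); the robot touches nothing.
It fails at once if one of the other two panels is pulled out of its place (moved more than 30 mm) (distance of any of blank_mid, lug_mid from where it was at the start of the episode above 0.03 m).
It also fails if it takes over 38 s, if anything falls off the work surface, if the arm or the gripper's body presses on something with over 40 N, if the wrist force passes 120 N, or if a joint passes its speed limit or range.

ROBOT

A 7-joint arm with a two-finger parallel gripper is mounted at the origin on the work surface. World frame = base frame: x ahead of the robot, y to its left, z up, the work surface at z = 0. Lengths are in m, angles in rad, forces in N, time in s.
With the tool pointing down it reaches from about 0.4 to 0.85 m from the base axis. Payload 10.4 kg.
Tool frame: the origin (TCP) lies at the very end of the fingers, on their centre line; the grasp point (between the pads) lies 19 mm behind it (manip.grip_point_offset is the distance from the TCP to the grasp point, in m); z points along the fingers, y is the line along which they close (so a half turn about z gives the same grasp; the last joint's range is limited). The gripper opens to 85 mm and grips with 20 to 120 N. Pads are 22 mm wide; open, the fingers measure 114 mm over their backs; the gripper's body (76 mm by 85 mm) begins 54 mm behind the grasp point. The pads swing forward as they close: fully open they stand 13 mm farther back than shut.
Start: joints at [1.321, 0.332, -0.065, 1.46, 0.022, 1.35, -0.088], TCP at [0.141, -0.609, 0.231] pointing down, gripper open.
Joint ranges: [-2.6, 2.6], [-0.5, 2.12], [-1.47, 1.34], [0.16, 2.42], [-1.27, 4.41], [0.06, 2.06], [-2.6, 2.6]. Speed limits (rad/s): [2.22, 2.22, 2.79, 2.79, 3.14, 3.14, 3.14].

INTERFACE

Orientations are given as a unit quaternion [x, y, z, w].
In Python, from workcell import manip gives the robot as it stands. The module is installed in compiled form; this text tells all that it offers.
- The arm moves only by the shell command python3 -m inch 'ROWS' [OPENING] [FORCE]. ROWS is JSON, a list of rows, each a list of 2 entries, a list of its own where there are three numbers: the shift along the tool's x, y, z each as a share of 0.08 m, from -1 to 1, then the turn, a rotation vector about the tool's x, y, z each as a share of 45 degrees, from -1 to 1. A call has exactly 10 rows; each row is the pose to reach, as a shift and turn from the pose commanded when the call began, along the tool's axes at that moment; what a row does not reach only later rows make up. A row lasts 1/10 s, in which the tool goes at most 50 mm and 8.59 degrees, less where a joint would pass 70% of its speed; a pose out of reach is approached as far as the arm can. A call with a number of a shift or a turn outside -1 to 1 is refused whole. A call with a gripper value outside its range is refused whole. OPENING is the opening, from 0 (shut) to 1 (fully open), set as the call begins (- or left out, the last holds). The fingers move at their own pace and stop on an object; FORCE is the grip in N (left out, the last holds). Time passes only in rows, so rows that repeat a pose let the fingers close, or fill a call up. It gives the time, the measured TCP pose, the force, the opening and the grip force at its end, in the units of the state.
- manip.get_obs(): the state, without advancing time (a new reading comes with each control period).
- manip.camera(name): name is "scene" or "top" or "wrist"; returns the picture (480x640x3 uint8, red, green, blue); there is no depth.
- manip.camera_params(name): a dict with "fov_y" (degrees; the focal length in pixels is half the picture's height over the tangent of half this angle, whatever the lens; pixels are square), "cx", "cy" (the principal point, pixels), "camera_from_world" (4x4, takes a point from world to camera coordinates); the wrist camera has in their place "T_tool_cam" (4x4, takes a point from camera to tool coordinates, whose origin is the TCP and whose axes are the flange's). Camera axes: x right, y up, looking along -z (the intrinsics and any distortion apply to the point x, -y, -z); pixel columns grow to the right and rows downward; lengths in m; the calibration is good to about 2 mm. A picture is of the moment at which its call begins: read the wrist's pose just before it. camera_params takes no time and is no camera call.
- manip.hand_in(): hands the job in; it is judged then, once.
The state is a dict: "clock": time; "joint_pos": joint angles; "joint_velocities": joint speeds; "tau": joint torques, N m; "position": TCP position; "ee_rot": TCP orientation; "ft_force": force on the tool from outside, world axes, zero at the start; "torque": the same for the moment, N m; "grip_width": opening from 0.0 (shut) to 1.0 (fully open); "grasp_force": force on a finger pad.
Only numpy, scipy, OpenCV 4.12 (cv2) and the standard library are available. Lean on these libraries where they do the work, as an engineer would, in place of code of your own. Each camera call takes 0.05 s, during which the arm holds its last target. There are 200 camera calls.

## Working session

There is one attempt and no reset: what is moved stays moved. The work goes in short steps, Python scripts to look and compute and a shell command to move; the robot and the scene stay as the last step left them, time stands still between calls to the robot, and variables do not carry over. Pictures are saved under pics/ and viewed, at most 10 in all, crops included, and the job is handed in when it is done.

```bash
mkdir -p pics; python3 - <<'E'
from workcell import manip
import cv2,json,numpy as np
np.set_printoptions(precision=4,suppress=True)
o=manip.get_obs();print({k:o[k] for k in('clock','position','ee_rot','grip_width','ft_force')},manip.grip_point_offset)
for n in('scene','top'):
    cv2.imwrite(f'pics/{n}0.png',manip.camera(n)[:,:,::-1]);print(n,manip.camera_params(n))
print(manip.camera_params('wrist'))
E
```

```text
{'clock': 0.0, 'position': array([ 0.1404, -0.6086,  0.2305]), 'ee_rot': array([ 0.9936,  0.1131, -0.0001, -0.0007]), 'grip_width': 1.0005274659073593, 'ft_force': array([0.1032, 0.5265, 0.0304])} 0.0187
scene {'fov_y': 57.28255336987784, 'cx': 326.61202171557693, 'cy': 231.72651134956945, 'camera_from_world': array([[ 0.7921,  0.6103, -0.0115, -0.3479],
       [-0.3697,  0.4946,  0.7866,  0.1375],
       [ 0.4857, -0.6188,  0.6174, -0.964 ],
       [ 0.    ,  0.    ,  0.    ,  1.    ]])}
top {'fov_y': 50.382583961330056, 'cx': 328.1879048001868, 'cy': 231.51352670904984, 'camera_from_world': array([[-0.0206, -0.9998, -0.0001, -0.033 ],
       [ 0.9987, -0.0206,  0.0476, -0.4607],
       [-0.0476,  0.0009,  0.9989, -0.8862],
       [ 0.    ,  0.    ,  0.    ,  1.    ]])}
{'fov_y': 65.24667918082756, 'cx': 320.26630288609726, 'cy': 242.69298206957924, 'T_tool_cam': array([[-0.0005,  0.9534,  0.3018,  0.0771],
       [ 1.    ,  0.0003,  0.0006,  0.0003],
       [ 0.0005,  0.3018, -0.9534, -0.1423],
       [ 0.    ,  0.    ,  0.    ,  1.    ]])}
```

View pics/scene0.png

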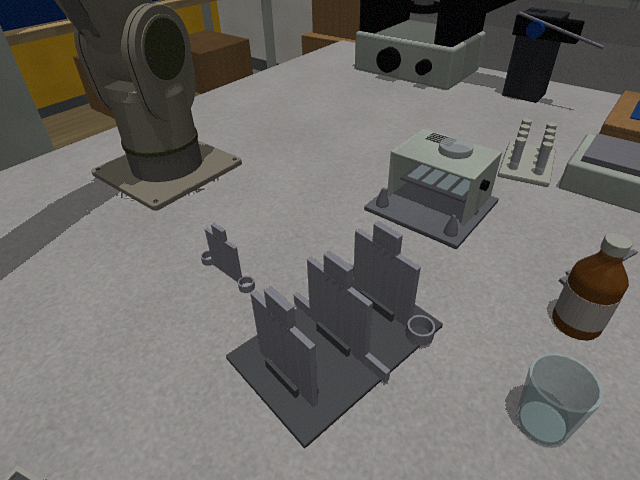

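View pics/top0.png

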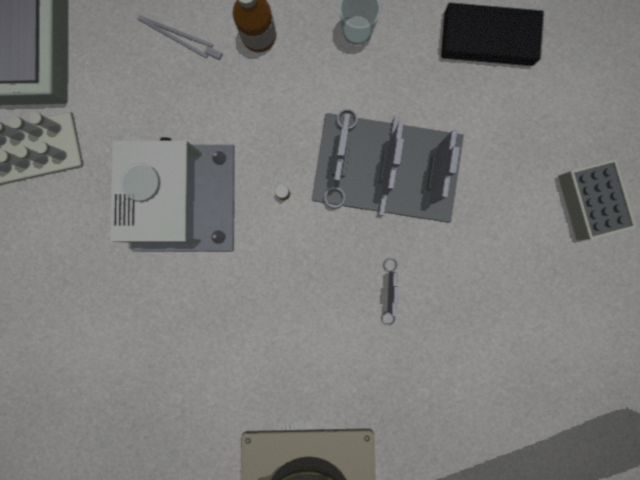

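The top view shows three ringed or panel-like candidates:
- Rack panel at about (341,158), with rings at (346,119) and (335,197).
- Rack panels at about (390,165), with lugs, and (445,165), plain.
- A small ringed copy at (390,290), outside the rack.

The first fits: it has rings, stands in the rack, and is the larger of the two ringed parts. The dryer pins are at (218,157) and (217,237).

```bash
cat > h.py <<'E'
import numpy as np,cv2
from workcell import manip
from scipy.spatial.transform import Rotation as R
np.set_printoptions(precision=4,suppress=True)
def onplane(n,uv,z,T=None):
    p=manip.camera_params(n);f=240/np.tan(np.radians(p['fov_y']/2))
    W=np.linalg.inv(p['camera_from_world']) if T is None else T@p['T_tool_cam']
    d=W[:3,:3]@[(uv[0]-p['cx'])/f,-(uv[1]-p['cy'])/f,-1];c=W[:3,3]
    return c+d*(z-c[2])/d[2]
def tool(o):
    T=np.eye(4);T[:3,:3]=R.from_quat(o['ee_rot']).as_matrix();T[:3,3]=o['position'];return T
E
python3 - <<'E'
from h import *
im=cv2.imread('pics/top0.png')
c=cv2.resize(im[100:260,200:470],None,fx=2.9,fy=2.9,interpolation=cv2.INTER_CUBIC)
cv2.imwrite('pics/crop0.png',np.clip(c.astype(float)*1.5,0,255).astype(np.uint8))
a=onplane('top',(346,119),.028);b=onplane('top',(335,197),.028);print(a,b,np.linalg.norm(a-b),(a+b)/2,np.degrees(np.arctan2(*(a-b)[[1,0]])))
a=onplane('top',(218.5,157),.046);b=onplane('top',(217.5,237),.046);print(a,b,np.linalg.norm(a-b),(a+b)/2,np.degrees(np.arctan2(*(a-b)[[1,0]])))
E
```

```text
[ 0.6548 -0.0775  0.028 ] [ 0.5186 -0.0555  0.028 ] 0.13792411608541236 [ 0.5867 -0.0665  0.028 ] -9.210208022683169
[0.589  0.1416 0.046 ] [0.4528 0.1447 0.046 ] 0.13620757819127216 [0.5209 0.1431 0.046 ] -1.3056701434374136
```

View pics/crop0.png

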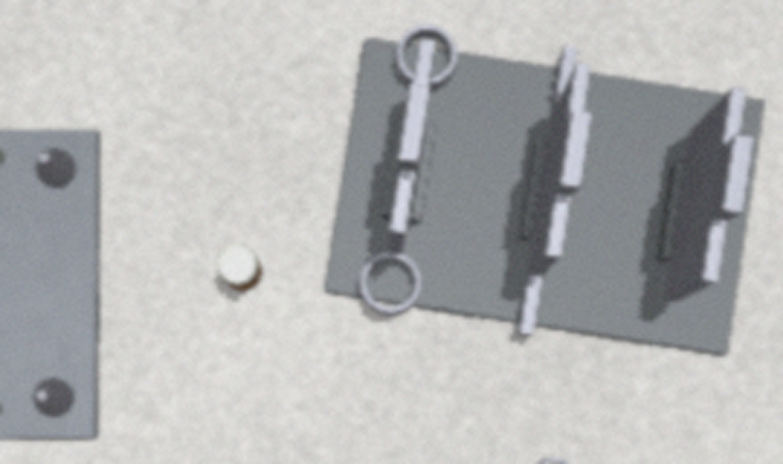

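The crop confirms it: only the left rack panel has rings (crop (427,56) and (391,283)). They measure about 138 mm apart against the 140 mm given. The middle panel has solid lugs and the right one is plain. I'll now move towards the door at safe height.

```bash
for i in 1 2 3; do :; done
python3 -m inch '[[[0.1,-0.08,0],[0,0,0]],[[0.2,-0.15,0],[0,0,0]],[[0.3,-0.23,0],[0,0,0]],[[0.4,-0.3,0],[0,0,0]],[[0.5,-0.38,0],[0,0,0]],[[0.6,-0.46,0],[0,0,0]],[[0.7,-0.53,0],[0,0,0]],[[0.8,-0.61,0],[0,0,0]],[[0.9,-0.68,0],[0,0,0]],[[1,-0.76,0],[0,0,0]]]' 1 60
python3 -m inch '[[[0.1,-0.08,0],[0,0,0]],[[0.2,-0.15,0],[0,0,0]],[[0.3,-0.23,0],[0,0,0]],[[0.4,-0.3,0],[0,0,0]],[[0.5,-0.38,0],[0,0,0]],[[0.6,-0.46,0],[0,0,0]],[[0.7,-0.53,0],[0,0,0]],[[0.8,-0.61,0],[0,0,0]],[[0.9,-0.68,0],[0,0,0]],[[1,-0.76,0],[0,0,0]]]'
python3 -c "
from h import *
o=manip.get_obs();print(o['clock'],o['position'],o['ee_rot'],o['joint_pos'])"
```

```text
clock: 1.1
position: [0.2054, -0.5312, 0.2313]
ee_rot: [0.994, 0.113, -0.0, 0.0]
ft_force: [-0.4, 0.2, 0.5]
grip_width: 1.0
grasp_force: 0.0
clock: 2.1
position: [0.2696, -0.4539, 0.2313]
ee_rot: [0.994, 0.113, 0.0, 0.0]
ft_force: [-0.0, 0.1, -0.2]
grip_width: 1.0
grasp_force: 0.0
2.1 [ 0.2696 -0.4539  0.2313] [0.9936 0.1131 0.     0.0001] [ 1.1276  0.1287 -0.1951  1.709   0.0258  1.3063 -0.4168]
```

```bash
python3 -m inch '[[[0.1,-0.08,0],[0,0,0]],[[0.2,-0.15,0],[0,0,0]],[[0.3,-0.23,0],[0,0,0]],[[0.4,-0.3,0],[0,0,0]],[[0.5,-0.38,0],[0,0,0]],[[0.6,-0.46,0],[0,0,0]],[[0.7,-0.53,0],[0,0,0]],[[0.8,-0.61,0],[0,0,0]],[[0.9,-0.68,0],[0,0,0]],[[1,-0.76,0],[0,0,0]]]' >/dev/null
python3 -m inch '[[[0.1,-0.08,0],[0,0,0]],[[0.2,-0.15,0],[0,0,0]],[[0.3,-0.23,0],[0,0,0]],[[0.4,-0.3,0],[0,0,0]],[[0.5,-0.38,0],[0,0,0]],[[0.6,-0.46,0],[0,0,0]],[[0.7,-0.53,0],[0,0,0]],[[0.8,-0.61,0],[0,0,0]],[[0.9,-0.68,0],[0,0,0]],[[1,-0.76,0],[0,0,0]]]' >/dev/null
python3 -m inch '[[[0.1,-0.08,0],[0,0,0]],[[0.2,-0.15,0],[0,0,0]],[[0.3,-0.23,0],[0,0,0]],[[0.4,-0.3,0],[0,0,0]],[[0.5,-0.38,0],[0,0,0]],[[0.6,-0.46,0],[0,0,0]],[[0.7,-0.53,0],[0,0,0]],[[0.8,-0.61,0],[0,0,0]],[[0.9,-0.68,0],[0,0,0]],[[1,-0.76,0],[0,0,0]]]'
python3 -m inch '[[[0.1,-0.08,0],[0,0,0.05]],[[0.2,-0.15,0],[0,0,0.1]],[[0.3,-0.23,0],[0,0,0.15]],[[0.4,-0.3,0],[0,0,0.2]],[[0.5,-0.38,0],[0,0,0.25]],[[0.6,-0.46,0],[0,0,0.3]],[[0.7,-0.53,0],[0,0,0.35]],[[0.8,-0.61,0],[0,0,0.4]],[[0.9,-0.68,0],[0,0,0.45]],[[0.9,-0.72,0],[0,0,0.49]]]'
python3 - <<'E'
from h import *
o=manip.get_obs();w=manip.camera('wrist')[:,:,::-1];cv2.imwrite('pics/w1.png',w)
np.save('T1.npy',tool(o));print(o['clock'],o['joint_pos'],o['position'],o['ee_rot'])
E
```

```text
clock: 5.1
position: [0.4625, -0.2223, 0.2313]
ee_rot: [0.994, 0.113, 0.0, 0.0]
ft_force: [0.5, -0.5, -0.2]
grip_width: 0.995
grasp_force: 0.0
clock: 6.1
position: [0.5201, -0.1491, 0.2312]
ee_rot: [0.997, -0.079, 0.0, -0.0]
ft_force: [-0.2, 0.8, -0.6]
grip_width: 0.999
grasp_force: 0.0
6.1 [ 0.6412  0.1842 -0.5005  1.6631  0.0903  1.3173 -1.6039] [ 0.5201 -0.1491  0.2312] [ 0.9969 -0.0791  0.0001 -0.0003]
```

View pics/w1.png

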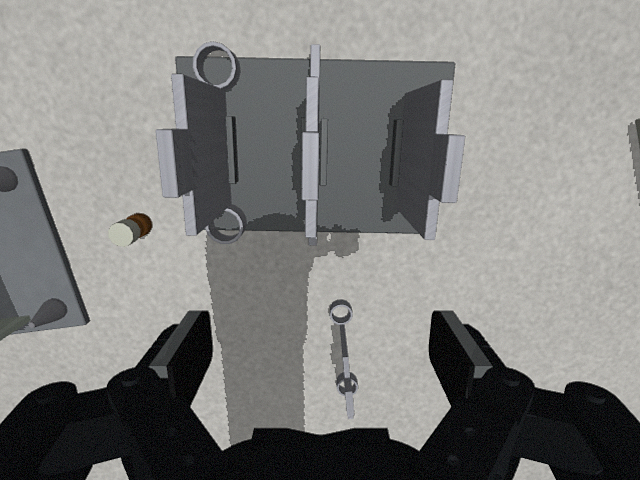

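Wrist view: the door's tab top is the quad (157,129) to (178,196), with rings at (215,64) and (226,225). The lug panel is in the middle and the blank on the right.

```bash
python3 - <<'E'
from h import *
T=np.load('T1.npy');im=cv2.imread('pics/w1.png')
g=cv2.cvtColor(im,cv2.COLOR_BGR2GRAY)
m=((cv2.inRange(cv2.cvtColor(im,cv2.COLOR_BGR2HSV),(105,12,130),(135,80,255))>0)).astype(np.uint8)
m2=m.copy();m2[:,300:]=0
n,l,s,c=cv2.connectedComponentsWithStats(m2)
for i in range(1,n):
    if s[i,4]>60:print(s[i],c[i],onplane('wrist',c[i],.148,T))
P=lambda u,z:onplane('wrist',u,z,T)
q=np.array([P(u,.148) for u in((157,129),(171,129),(178,195),(164,197))])
print('tab',q.mean(0),np.linalg.norm(q[0]-q[3]),np.linalg.norm(q[0]-q[1]),np.degrees(np.arctan2(*(q[0]+q[1]-q[2]-q[3])[[1,0]])))
a,b=P((215,63),.028),P((226,224),.028);print('rings',a,b,np.linalg.norm(a-b),(a+b)/2,np.degrees(np.arctan2(*(a-b)[[1,0]])))
E
```

```text
[193  42  43  46 258] [215.8062  59.8837] [ 0.6383 -0.1103  0.148 ]
[172  74  16  55 473] [178.9281 100.8795] [ 0.6211 -0.0847  0.148 ]
[156 130  22  67 797] [166.4755 162.808 ] [ 0.589  -0.0682  0.148 ]
[183 192  13  43 312] [188.9936 214.1474] [ 0.5567 -0.0732  0.148 ]
tab [ 0.5886 -0.0687  0.148 ] 0.03955836510101144 0.008064270463996154 -10.053889954873485
rings [ 0.6584 -0.0818  0.028 ] [ 0.5208 -0.0584  0.028 ] 0.13956679648091486 [ 0.5896 -0.0701  0.028 ] -9.653227625670642
```

```bash
python3 -m inch '[[[0.07,-0.1,0],[0,0,0.01]],[[0.14,-0.2,0],[0,0,0.01]],[[0.21,-0.3,0],[0,0,0.01]],[[0.28,-0.4,0],[0,0,0.01]],[[0.35,-0.5,0],[0,0,0.01]],[[0.42,-0.6,0],[0,0,0.01]],[[0.49,-0.7,0],[0,0,0.01]],[[0.56,-0.8,0],[0,0,0.01]],[[0.63,-0.9,0],[0,0,0.01]],[[0.69,-1,0],[0,0,0.01]]]'
python3 -m inch '[[[0,-0.06,0.1],[0,0,0]],[[0,-0.12,0.2],[0,0,0]],[[0,-0.12,0.3],[0,0,0]],[[0,-0.12,0.4],[0,0,0]],[[0,-0.12,0.5],[0,0,0]],[[0,-0.12,0.6],[0,0,0]],[[0,-0.12,0.7],[0,0,0]],[[0,-0.12,0.8],[0,0,0]],[[0,-0.12,0.9],[0,0,0]],[[0,-0.12,1],[0,0,0]]]'
python3 -m inch '[[[0,0,0.1],[0,0,0]],[[0,0,0.2],[0,0,0]],[[0,0,0.3],[0,0,0]],[[0,0,0.4],[0,0,0]],[[0,0,0.4],[0,0,0]],[[0,0,0.4],[0,0,0]],[[0,0,0.4],[0,0,0]],[[0,0,0.4],[0,0,0]],[[0,0,0.4],[0,0,0]],[[0,0,0.4],[0,0,0]]]'
python3 -c "
from h import *
o=manip.get_obs();cv2.imwrite('pics/w2.png',manip.camera('wrist')[:,:,::-1]);print(o['clock'],o['position'],o['ee_rot'],o['joint_pos'])"
```

```text
clock: 7.15
position: [0.5868, -0.0797, 0.2313]
ee_rot: [0.997, -0.083, 0.0, 0.0]
ft_force: [0.0, -0.9, 0.4]
grip_width: 1.001
grasp_force: 0.0
clock: 8.15
position: [0.5879, -0.0708, 0.1507]
ee_rot: [0.997, -0.083, 0.0, 0.0]
ft_force: [0.0, -0.2, -0.3]
grip_width: 1.004
grasp_force: 0.0
clock: 9.15
position: [0.5879, -0.0708, 0.1195]
ee_rot: [0.997, -0.083, 0.0, 0.0]
ft_force: [-0.2, -0.5, 0.4]
grip_width: 0.997
grasp_force: 0.0
9.15 [ 0.5879 -0.0708  0.1195] [ 0.9966 -0.0828  0.0002  0.0001] [ 0.4698  0.3974 -0.5272  1.6627  0.2162  1.1396 -1.8509]
```

View pics/w2.png

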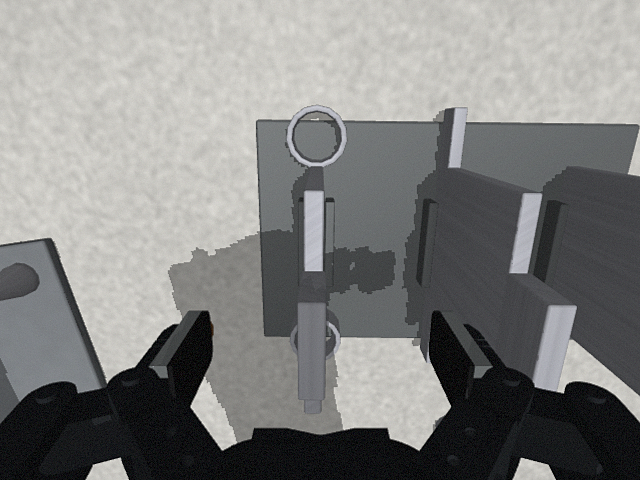

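The tab is centred between the fingers at about (312,350), against the finger mid-line at 320. I'll nudge about 1.5 mm, close and lift.

```bash
python3 -m inch '[[[0,-0.02,0],[0,0,0]],[[0,-0.02,0],[0,0,0]],[[0,-0.02,0],[0,0,0]],[[0,-0.02,0],[0,0,0]],[[0,-0.02,0],[0,0,0]],[[0,-0.02,0],[0,0,0]],[[0,-0.02,0],[0,0,0]],[[0,-0.02,0],[0,0,0]],[[0,-0.02,0],[0,0,0]],[[0,-0.02,0],[0,0,0]]]' 0 70
python3 -m inch '[[[0,0,-0.05],[0,0,0]],[[0,0,-0.1],[0,0,0]],[[0,0,-0.2],[0,0,0]],[[0,0,-0.3],[0,0,0]],[[0,0,-0.4],[0,0,0]],[[0,0,-0.5],[0,0,0]],[[0,0,-0.6],[0,0,0]],[[0,0,-0.7],[0,0,0]],[[0,0,-0.8],[0,0,0]],[[0,0,-0.9],[0,0,0]]]'
python3 - <<'E'
from h import *
o=manip.get_obs();cv2.imwrite('pics/w3.png',manip.camera('wrist')[:,:,::-1]);np.save('T3.npy',tool(o))
t=manip.camera('top')[:,:,::-1];cv2.imwrite('pics/t3.png',t)
print(o['clock'],o['position'],o['ee_rot'],o['grip_width'],o['grasp_force'],o['ft_force'],o['joint_pos'])
E
```

```text
clock: 10.2
position: [0.5882, -0.0691, 0.1193]
ee_rot: [0.997, -0.083, 0.0, -0.0]
ft_force: [-0.4, 1.2, 0.5]
grip_width: 0.105
grasp_force: 68.6
clock: 11.2
position: [0.5881, -0.0691, 0.192]
ee_rot: [0.997, -0.083, 0.0, 0.0]
ft_force: [0.5, -0.0, -2.5]
grip_width: 0.105
grasp_force: 68.3
11.2 [ 0.5881 -0.0691  0.192 ] [ 0.9966 -0.0828  0.      0.    ] 0.10487661566406854 68.29718828201294 [ 0.4884 -0.0159 -2.533 ] [ 0.4794  0.3338 -0.5407  1.5822  0.1773  1.2747 -1.8253]
```

View pics/w3.png

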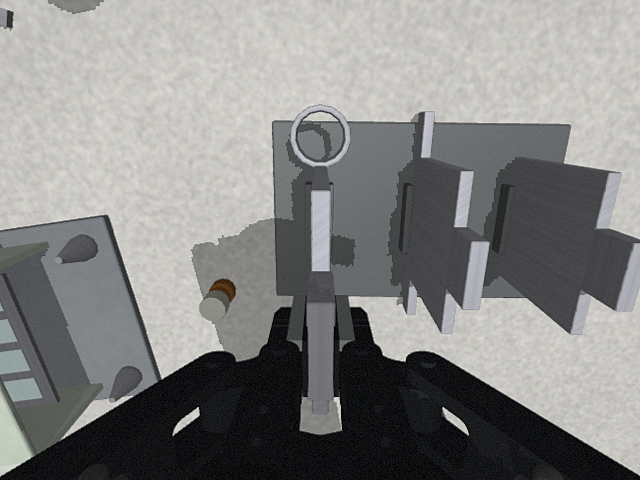

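The door is held clear of the rack, with its far ring at (320,135). The pin tips are at about (58,261) and (112,398). Computing the pin positions and the held offset.

```bash
python3 - <<'E'
from h import *
T=np.load('T3.npy')
a,b=[onplane('wrist',u,.046,T) for u in((58.5,261),(112,398))]
d=a-b;print('pins',a,b,np.linalg.norm(d),(a+b)/2,np.degrees(np.arctan2(d[1],d[0])))
r=onplane('wrist',(320.5,135),.1007,T);print('ring',r,'in tool',T[:3,:3].T@(r-T[:3,3]))
im=cv2.imread('pics/t3.png');o=cv2.imread('pics/top0.png')
# pin feet & tips in first top picture
for c,p in(('far',(218,157)),('near',(217,237))):
    x,y=p;g=cv2.resize(cv2.cvtColor(o,cv2.COLOR_BGR2GRAY)[y-12:y+13,x-12:x+13],None,fx=8,fy=8,interpolation=cv2.INTER_CUBIC)
    m=(g<np.median(g)-12).astype(np.uint8);n,l,s,cc=cv2.connectedComponentsWithStats(m);i=1+s[1:,4].argmax()
    u=(cc[i]+.5)/8-.5+[x-12,y-12];print(c,u,s[i,2:5]/8,onplane('top',u,.01),onplane('top',u,.02))
c=cv2.resize(im[100:260,180:420],None,fx=3.3,fy=3.3,interpolation=cv2.INTER_CUBIC);cv2.imwrite('pics/t3c.png',np.clip(c*1.5,0,255).astype(np.uint8))
E
```

```text
pins [0.5941 0.1472 0.046 ] [0.457  0.1488 0.046 ] 0.13715421485122625 [0.5256 0.148  0.046 ] -0.674502528036456
ring [ 0.658  -0.0812  0.1007] in tool [0.0709 0.0004 0.0913]
far [219.1376 157.9603] [  14.625   14.375 1189.375] [0.5944 0.1481 0.01  ] [0.5925 0.146  0.02  ]
near [218.267  236.7463] [  15.125   14.25  1231.   ] [0.4547 0.1511 0.01  ] [0.4543 0.1489 0.02  ]
```

```bash
python3 - <<'E'
from h import *
T=np.load('T3.npy')
for z in(.02,.035,.05,.07,.09):print(z,onplane('top',(281.5,191.5),z)[:2],onplane('wrist',(213,306),z,T)[:2])
E
python3 -m inch '[[[-0.02,-0.04,-0.1],[0,0,-0.02]],[[-0.06,-0.12,-0.2],[0,0,-0.04]],[[-0.1,-0.22,-0.3],[0,0,-0.06]],[[-0.15,-0.32,-0.4],[0,0,-0.08]],[[-0.2,-0.42,-0.4],[0,0,-0.1]],[[-0.25,-0.52,-0.4],[0,0,-0.12]],[[-0.3,-0.62,-0.4],[0,0,-0.14]],[[-0.34,-0.7,-0.4],[0,0,-0.16]],[[-0.38,-0.78,-0.4],[0,0,-0.18]],[[-0.41,-0.85,-0.4],[0,0,-0.19]]]'
```

```text
0.02 [0.5311 0.0377] [0.5217 0.0429]
0.035 [0.5292 0.0363] [0.5285 0.0369]
0.05 [0.5273 0.035 ] [0.5353 0.031 ]
0.07 [0.5247 0.0332] [0.5444 0.023 ]
0.09 [0.5221 0.0314] [0.5534 0.015 ]
clock: 12.3
position: [0.5667, 0.0039, 0.2232]
ee_rot: [1.0, -0.008, -0.0, 0.0]
ft_force: [0.5, 0.7, -1.6]
grip_width: 0.106
grasp_force: 68.3
```

The bottle is only 35 mm high, so the path clears it. Continuing to a point over the pins.

```bash
python3 -m inch '[[[-0.02,-0.09,0],[0,0,0]],[[-0.05,-0.18,0],[0,0,0]],[[-0.08,-0.27,0],[0,0,0]],[[-0.11,-0.36,0],[0,0,0]],[[-0.14,-0.45,0],[0,0,0]],[[-0.17,-0.54,0],[0,0,0]],[[-0.2,-0.63,0],[0,0,0]],[[-0.23,-0.72,0],[0,0,0]],[[-0.26,-0.81,0],[0,0,0]],[[-0.28,-0.9,0],[0,0,0]]]'
python3 -m inch '[[[-0.03,-0.1,0],[0,0,0]],[[-0.06,-0.2,0],[0,0,0]],[[-0.09,-0.3,0],[0,0,0]],[[-0.12,-0.4,0],[0,0,0]],[[-0.15,-0.5,0],[0,0,0]],[[-0.19,-0.6,0],[0,0,0]],[[-0.22,-0.7,0],[0,0,0]],[[-0.25,-0.8,0],[0,0,0]],[[-0.28,-0.9,0],[0,0,0]],[[-0.28,-0.9,0],[0,0,0]]]'
python3 - <<'E'
from h import *
o=manip.get_obs();cv2.imwrite('pics/w4.png',manip.camera('wrist')[:,:,::-1]);np.save('T4.npy',tool(o))
s=manip.camera('scene')[:,:,::-1];cv2.imwrite('pics/s4.png',s)
print(o['clock'],o['position'],o['ee_rot'],o['grip_width'],o['joint_pos'])
a=cv2.imread('pics/w4.png')[30:330,200:440];b=s[120:330,340:520]
a=cv2.resize(a,None,fx=1.6,fy=1.6);b=cv2.resize(b,(int(180*480/210),480))
cv2.imwrite('pics/v4.png',np.hstack([a,b]))
E
```

```text
clock: 13.3
position: [0.5456, 0.0763, 0.2233]
ee_rot: [1.0, -0.008, 0.0, 0.0]
ft_force: [-0.3, 0.8, -2.5]
grip_width: 0.105
grasp_force: 68.3
clock: 14.3
position: [0.5241, 0.1496, 0.2234]
ee_rot: [1.0, -0.007, 0.0, -0.0]
ft_force: [-0.2, -0.1, -2.4]
grip_width: 0.105
grasp_force: 68.2
14.3 [0.5241 0.1496 0.2234] [ 1.     -0.0073  0.     -0.0002] 0.10497767553399528 [ 0.2525  0.229  -0.703   1.656   0.152   1.3123 -2.0621]
```

View pics/v4.png

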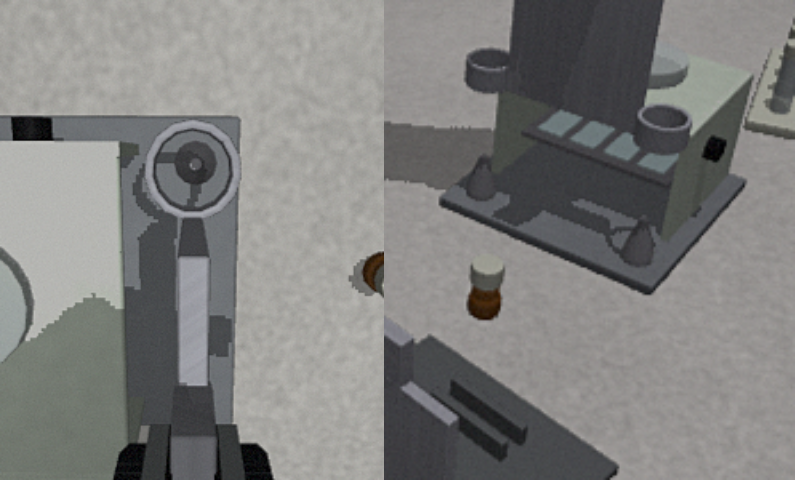

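Both views show the rings just above the pins: the far tip is at crop (195,163) inside the ring at (193,168). In the scene half, the tips are at (484,157) and (640,220), and the ring tops at (489,62) and (664,119).

```bash
python3 - <<'E'
from h import *
T=np.load('T4.npy');print('tool angle',np.degrees(np.arctan2(T[1,0],T[0,0])))
t=onplane('wrist',(200+195.5/1.6,30+163.5/1.6),.046,T);r=onplane('wrist',(200+193/1.6,30+168/1.6),.1321,T)
print('wrist tip',t,'ring top',r)
F=lambda x,y,z:onplane('scene',(340+(x-384)*180/411,120+y*210/480),z)
a,b=F(484,157,.046),F(640,220,.046);print('scene tips',a,b,(a+b)/2,np.linalg.norm(a-b),np.degrees(np.arctan2(*(b-a)[[1,0]])))
a,b=F(489,61,.1321),F(664,118,.1321);print('scene rings',a,b,(a+b)/2,np.linalg.norm(a-b),np.degrees(np.arctan2(*(b-a)[[1,0]])))
E
```

```text
tool angle -0.8414614804262512
wrist tip [0.5948 0.1469 0.046 ] ring top [0.5949 0.1482 0.1321]
scene tips [0.4568 0.1499 0.046 ] [0.5938 0.1451 0.046 ] [0.5253 0.1475 0.046 ] 0.1370519647709085 -2.0316915198458916
scene rings [0.4561 0.147  0.1321] [0.5956 0.1461 0.1321] [0.5259 0.1465 0.1321] 0.13952065848037232 -0.35971456276269864
```

```bash
python3 -m inch '[[[0,0,0.1],[0,0,0.01]],[[0,0,0.2],[0,0,0.01]],[[0,0,0.3],[0,0,0.01]],[[0,0,0.4],[0,0,0.01]],[[0,0,0.5],[0,0,0.01]],[[0,0,0.6],[0,0,0.01]],[[0,0,0.7],[0,0,0.01]],[[0,0,0.75],[0,0,0.01]],[[0,0,0.8],[0,0,0.01]],[[0,0,0.8],[0,0,0.01]]]'
python3 - <<'E'
from h import *
o=manip.get_obs();w=manip.camera('wrist')[:,:,::-1];cv2.imwrite('pics/w5.png',w);np.save('T5.npy',tool(o))
s=manip.camera('scene')[:,:,::-1]
a=cv2.resize(w[30:330,200:440],None,fx=1.6,fy=1.6);b=cv2.resize(s[120:330,340:520],(411,480))
cv2.imwrite('pics/v5.png',np.hstack([a,b]))
E
```

```text
clock: 15.4
position: [0.5244, 0.148, 0.1588]
ee_rot: [1.0, -0.012, -0.0, 0.0]
ft_force: [0.5, -0.2, -2.1]
grip_width: 0.105
grasp_force: 68.3
```

View pics/v5.png

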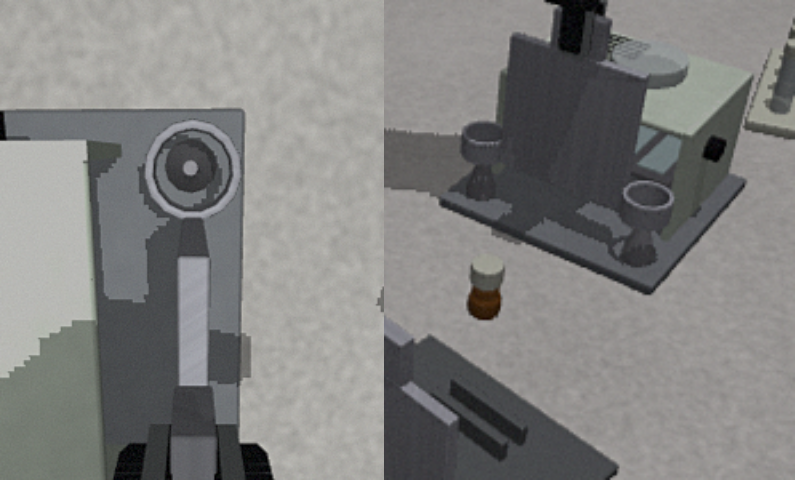

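The rings are just at the tips: the far tip is at (190,168) inside the ring centred at (193,168). Quick check before lowering.

```bash
python3 - <<'E'
from h import *
T=np.load('T5.npy')
print(onplane('wrist',(200+190.5/1.6,30+168/1.6),.046,T),onplane('wrist',(200+193/1.6,30+168.5/1.6),.0675,T))
F=lambda x,y,z:onplane('scene',(340+(x-384)*180/411,120+y*210/480),z)
a,b=F(483,134,.0675),F(648,194,.0675);print('scene rings',a,b,(a+b)/2,np.linalg.norm(a-b),np.degrees(np.arctan2(*(b-a)[[1,0]])))
E
```

```text
[0.5946 0.1468 0.046 ] [0.595  0.1458 0.0675]
scene rings [0.455  0.1485 0.0675] [0.5945 0.1486 0.0675] [0.5248 0.1486 0.0675] 0.13949958093320208 0.04042778872075737
```

```bash
python3 -m inch '[[[0,0,0.05],[0,0,0]],[[0,0,0.1],[0,0,0]],[[0,0,0.15],[0,0,0]],[[0,0,0.2],[0,0,0]],[[0,0,0.24],[0,0,0]],[[0,0,0.28],[0,0,0]],[[0,0,0.31],[0,0,0]],[[0,0,0.34],[0,0,0]],[[0,0,0.35],[0,0,0]],[[0,0,0.35],[0,0,0]]]'
```

```text
clock: 16.5
position: [0.5246, 0.1481, 0.1312]
ee_rot: [1.0, -0.012, -0.0, 0.0]
ft_force: [0.4, 0.6, -2.8]
grip_width: 0.106
grasp_force: 68.3
```

No contact force, so it is clear of the pins. Lowering the last 10 mm.

```bash
python3 -m inch '[[[0,0,0.02],[0,0,0]],[[0,0,0.04],[0,0,0]],[[0,0,0.06],[0,0,0]],[[0,0,0.08],[0,0,0]],[[0,0,0.1],[0,0,0]],[[0,0,0.11],[0,0,0]],[[0,0,0.12],[0,0,0]],[[0,0,0.12],[0,0,0]],[[0,0,0.12],[0,0,0]],[[0,0,0.12],[0,0,0]]]'
python3 - <<'E'
from h import *
w=manip.camera('wrist')[:,:,::-1];s=manip.camera('scene')[:,:,::-1]
a=cv2.resize(w[30:330,200:440],None,fx=1.6,fy=1.6);b=cv2.resize(s[120:330,340:520],(411,480))
cv2.imwrite('pics/v6.png',np.hstack([a,b]))
E
```

```text
clock: 17.5
position: [0.5246, 0.148, 0.1218]
ee_rot: [1.0, -0.012, 0.0, 0.0]
ft_force: [-0.2, 0.3, -1.8]
grip_width: 0.105
grasp_force: 68.3
```

View pics/v6.png

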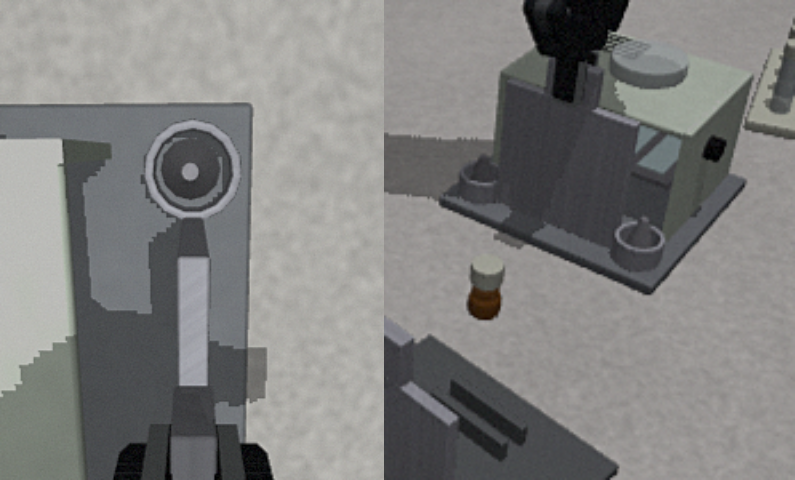

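Both rings are down over their pins. Releasing with a half opening, then rising straight up.

```bash
python3 -m inch '[[[0,0,0],[0,0,0]],[[0,0,0],[0,0,0]],[[0,0,0],[0,0,0]],[[0,0,0],[0,0,0]],[[0,0,0],[0,0,0]],[[0,0,0],[0,0,0]],[[0,0,0],[0,0,0]],[[0,0,0],[0,0,0]],[[0,0,0],[0,0,0]],[[0,0,0],[0,0,0]]]' 0.5
python3 -m inch '[[[0,0,-0.1],[0,0,0]],[[0,0,-0.2],[0,0,0]],[[0,0,-0.3],[0,0,0]],[[0,0,-0.4],[0,0,0]],[[0,0,-0.5],[0,0,0]],[[0,0,-0.6],[0,0,0]],[[0,0,-0.7],[0,0,0]],[[0,0,-0.8],[0,0,0]],[[0,0,-0.9],[0,0,0]],[[0,0,-1],[0,0,0]]]'
python3 - <<'E'
from h import *
w=manip.camera('wrist')[:,:,::-1];s=manip.camera('scene')[:,:,::-1]
cv2.imwrite('pics/v7.png',np.hstack([cv2.resize(w,(400,300)),cv2.resize(s,(400,300))]))
E
```

```text
clock: 18.6
position: [0.5246, 0.148, 0.1217]
ee_rot: [1.0, -0.012, 0.0, 0.0]
ft_force: [1.3, -0.1, 0.0]
grip_width: 0.499
grasp_force: 0.0
clock: 19.6
position: [0.5246, 0.148, 0.2024]
ee_rot: [1.0, -0.012, 0.0, 0.0]
ft_force: [0.8, -1.1, 0.1]
grip_width: 0.504
grasp_force: 0.0
```

View pics/v7.png

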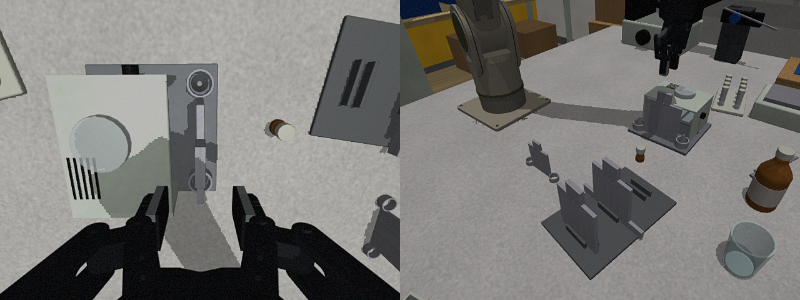

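The door stands upright on both pins (rings at (200,82) and (200,178) in the left half). The gripper is clear and the other two panels are still in the rack.

```bash
python3 -c "
from workcell import manip
print(manip.hand_in())"
```

```text
the job is handed in; nothing more can be done
None
```

The ringed door hangs upright on both dryer pins with the gripper clear of it and the other two panels still in the rack; I handed the job in at about 20 s, and no verdict came back.

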